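# Stand a mould cover plate on edge against the fence

### The job

Take the aluminium cover plate that leans on the blue sloped rest and set it down gently, upright on its long thin edge on the dark surface plate, on the open side of the low steel fence, roughly centred along it and with the grooved face looking away from the fence. While you still hold it standing there, press it gently back until you feel it seat, so that its plain back is flat against the fence; then let go and leave it standing. Leave everything else on the bench where it is.

Things in the scene. Friction and masses are not known exactly. Their poses are not given: they have to be found in the camera images.
- plate: Aluminium slab 14 (x) x 110 (y) x 90 (z) mm, about 0.37 kg. Origin: middle of its lower long edge; z runs up the plate, upper edge at 90. +x: normal of the grooved face (dark rectangle, four dots); -x: plain back. Starts leaning on the rest, z 35 degrees off vertical, top towards the robot, groove up and away. Its upper 38 mm are free on both faces, to be pinched by a tilted gripper.
- plate_groove (a point): Point on the plate: middle of the grooved face, 7 mm from the origin along its x and 45 mm along its z (axes as the plate's).
- rest: Blue sloped rest, fixed, left or right of the surface plate. Foot 120 (x) x 130 (y) x 10 mm; back panel 100 mm wide under the plate's lower 50 mm, leaning 35 degrees off vertical towards own -x; ledge with a 6 mm lip before the plate's lower edge. Top 60 mm above the bench. Origin: under the middle of the foot.
- granite: Dark surface plate, fixed, 220 (x) x 260 (y) mm, its top 40 mm above the bench. Origin: under its middle.
- fence: Rigid low steel fence fixed on the surface plate: 20 mm thick, 160 mm long (y), 45 mm high, a foot behind it. Origin: on its working face, mid length, level with the surface plate's top. +x: normal of the working face, out to the open side (away from the robot) where the plate must stand; z up. Seated, the plate's x and z are parallel to these and its origin is 7 mm out along x.
- gauge_block: Bystander: steel block 35 x 50 x 25 mm lying on the open part of the surface plate. Origin: middle of its underside.
- gauge_case: Bystander: wooden case 50 x 80 x 26 mm lying on the open part of the surface plate. Origin: middle of its underside.
- screwdriver: Bystander: screwdriver lying on the bench at the right. Origin: on its underside.
- grinder: Bystander: green and yellow hand grinder, about 230 mm long and 40 mm high, lying on the bench at the left. Origin: on its underside.
Not all that is in view belongs to the job. Leave any pink, purple or turquoise look-alike of the plate alone.

How it is judged (in metres and radians):
On the way, in this order (a step that is already met when the one before it is completed fails the run):
1. the plate is lifted clear of the rest in the gripper (contact force between plate and rest below 0.1 N and contact force between plate and the fingers above 1 N and distance of plate from where it was at the start of the episode above 0.04 m), for 0.1 s.
2. held by the gripper, the plate stands on its long edge on the surface plate and is pressed back on the fence with more than 1 N (angle between the z axis of plate and the z axis of fence, either way round below 0.12 rad and angle between the x axis of plate and the x axis of fence, either way round below 0.12 rad and x of plate_groove in the frame of fence between 0.011 and 0.02 m and y of plate_groove in the frame of fence between -0.035 and 0.035 m and z of plate_groove in the frame of fence between 0.041 and 0.049 m and contact force between plate and fence above 1 N and contact force between plate and the fingers above 1 N), for 0.02 s.
At the end, for the whole second after the job is handed in: The plate stands by itself at rest on a long edge on the surface plate, upright within 3 degrees, parallel to the fence within 3 degrees, its plain back within 3.5 mm of the fence's face, the grooved face away from the fence, and its middle within 35 mm of the fence's middle (angle between the z axis of plate and the z axis of fence, either way round below 0.05 rad and angle between the x axis of plate and the x axis of fence, either way round below 0.05 rad and x of plate_groove in the frame of fence between 0.011 and 0.0175 m and y of plate_groove in the frame of fence between -0.035 and 0.035 m and z of plate_groove in the frame of fence between 0.041 and 0.049 m and contact force between plate and granite above 0.5 N and linear speed of plate below 0.01 m/s and angular speed of plate below 0.05 rad/s); the robot touches nothing.
It fails at once if the plate is rammed on the fence (over 60 N) (contact force between plate and fence above 60 N).
It fails at once if the plate is dropped or rammed on the surface plate (over 80 N) (contact force between plate and granite above 80 N).
It fails at once if a bystander on the bench or the surface plate is moved more than 30 mm (distance of any of gauge_block, gauge_case, screwdriver, grinder from where it was at the start of the episode above 0.03 m).
It also fails if it takes over 48 s, if anything falls off the work surface, if the arm or the gripper's body presses on something with over 40 N, if the wrist force passes 120 N, or if a joint passes its speed limit or range.

### The arm

A 6-joint arm with a two-finger parallel gripper is mounted at the origin on the work surface. World frame = base frame: x ahead of the robot, y to its left, z up, the work surface at z = 0. Lengths are in mm, angles in rad, forces in N, time in s.
With the tool pointing down it reaches from about 400 to 925 mm from the base axis. Payload 3.4 kg.
Tool frame: the origin (TCP) lies on the mounting face of the last link; the fingertips stand 173 mm ahead of it and the grasp point (between the pads) lies 155 mm ahead of it; z points along the fingers, y is the line along which they close (so a half turn about z gives the same grasp; the last joint's range is limited). The gripper opens to 85 mm and grips with 20 to 120 N. Pads are 22 mm wide; open, the fingers measure 114 mm over their backs; the gripper's body (76 mm by 85 mm) begins 54 mm behind the grasp point. The pads swing forward as they close: fully open they stand 13 mm farther back than shut.
Start: joints at [1.058, 0.307, 1.506, -0, 1.328, -0.073], TCP at [244.314, 520.522, 404.705] pointing down, gripper open.
Joint ranges: [-3.12, 3.12], [-1.05, 2.28], [0.14, 2.33], [-1.42, 4.57], [0.1, 2.73], [-2.68, 2.68]. Speed limits (rad/s): [2.57, 2.57, 3.14, 3.14, 3.14, 3.14].

### API

Orientations are given as a rotation vector (axis times angle).
In Python, from station import status, imaging, manip gives the robot as it stands. The module is installed in compiled form; this text tells all that it offers.
- The arm moves only by the shell command python3 -m inch 'ROWS' [FORCE]. ROWS is JSON, one flat list of numbers, 7 for each row, row after row: the shift along the tool's x, y, z each as a share of 0.25 m, from -1 to 1, then the turn, a rotation vector about the tool's x, y, z each as a share of 180 degrees, from -1 to 1, then the opening, from 0 (shut) to 1 (fully open). A call has 1 to 5 rows; each row is the pose to reach, as a shift and turn from the pose commanded when the call began, along the tool's axes at that moment, turning the shorter way round; what a row does not reach only later rows make up. A row lasts 1/8 s, in which the tool goes at most 62.5 mm and 10.7 degrees, less where a joint would pass 70% of its speed; a pose out of reach is approached as far as the arm can. A call with a number of a shift or a turn outside -1 to 1 is refused whole. A call with a gripper value outside its range is refused whole. The fingers move at their own pace and stop on an object; FORCE is the grip in N (left out, the last holds). Time passes only in rows, so rows that repeat a pose let the fingers close. It gives the time, the measured TCP pose, the force, the opening and the grip force at its end, in the units of the state.
- status.state(): the state, without advancing time (a new reading comes with each control period).
- imaging.get_image(name): name is "side" or "top" or "wrist"; returns a dict with "color" (480x640x3 uint8, red, green, blue), "depth" (480x640 float32, mm along the optical axis (not along the pixel's ray), 0 where there is no reading), "K" (3x3 intrinsics, pixels), "R" (3x3) and "t" (3): a world point X has camera coordinates R X + t. Camera axes: x right, y down, z forward; pixel columns grow to the right and rows downward; lengths in mm; the calibration is good to about 2 mm. A picture is of the moment at which its call begins.
- manip.close_job(): hands the job in; it is judged then, once.
The state is a dict: "t": time; "joint_pos": joint angles; "joint_velocities": joint speeds; "effort": joint torques, N m; "position": TCP position; "ee_rot": TCP orientation; "wrist_force": force on the tool from outside, world axes, zero at the start; "torque": the same for the moment, N m; "grip_width": finger opening in mm; "grip_force": force on a finger pad.
Only numpy, scipy, OpenCV 4.12 (cv2) and the standard library are available. Lean on these libraries where they do the work, as an engineer would, in place of code of your own. Each camera call takes 0.05 s, during which the arm holds its last target. There are 200 camera calls.

## Working session

There is one attempt and no reset: what is moved stays moved. The work goes in short steps, Python scripts to look and compute and a shell command to move; the robot and the scene stay as the last step left them, time stands still between calls to the robot, and variables do not carry over. Pictures are saved under pics/ and viewed, at most 10 in all, crops included, and the job is handed in when it is done.

```bash
mkdir -p pics; cat > h.py <<'E'
import numpy as np, cv2
from station import status, imaging, manip
def grab(n):
    d=imaging.get_image(n); np.savez('%s.npz'%n,**d); return d
def load(n): return dict(np.load('%s.npz'%n))
def pts(d):
    # world point per pixel
    v,u=np.mgrid[:480,:640]; z=d['depth'].astype(float)
    c=np.stack([(u-d['K'][0,2])/d['K'][0,0]*z,(v-d['K'][1,2])/d['K'][1,1]*z,z],-1)
    return (c-d['t'])@d['R']
E
python3 - <<'E'
from h import *
print(status.state())
ims=[]
for n in("side","top"):
    d=grab(n); cv2.imwrite('pics/%s0.png'%n,d['color'][...,::-1]); print(n,d['K'].tolist(),(-d['R'].T@d['t']).round(),d['R'].round(2).tolist())
E
```

```text
{'t': 0.0, 'joint_pos': array([ 1.05849480e+00,  3.07580551e-01,  1.50766127e+00,  2.98273415e-05,
        1.32840306e+00, -7.34865860e-02]), 'joint_velocities': array([-5.26982834e-04,  3.31189016e-05,  4.26290685e-04, -1.04154208e-03,
        1.29329735e-04, -1.11881184e-03]), 'effort': array([ 2.95114718e-03, -4.57555354e+01, -2.51918972e+01,  2.46697145e-04,
        1.33076333e-02, -2.18968523e-06]), 'position': array([244.14292017, 520.22288651, 403.78092537]), 'ee_rot': array([-0.68364754, -3.06566865,  0.0030726 ]), 'wrist_force': array([-0.1431029 , -0.77191386, -0.2173322 ]), 'torque': array([-0.00296274,  0.01092345,  0.02081608]), 'grip_force': 0.0, 'grip_width': 85.21176901652092}
side [[604.1248248149558, 0.0, 316.89827936760133], [0.0, 604.1248248149558, 243.4828403802215], [0.0, 0.0, 1.0]] [-312. -936.  888.] [[0.75, -0.67, -0.0], [-0.36, -0.4, -0.84], [0.56, 0.63, -0.54]]
top [[528.4057331888707, 0.0, 325.8617961928216], [0.0, 528.4057331888707, 244.6030322157058], [0.0, 0.0, 1.0]] [ 291.   22. 1366.] [[0.02, -1.0, 0.02], [-0.98, -0.02, -0.18], [0.18, -0.02, -0.98]]
```

View pics/side0.png

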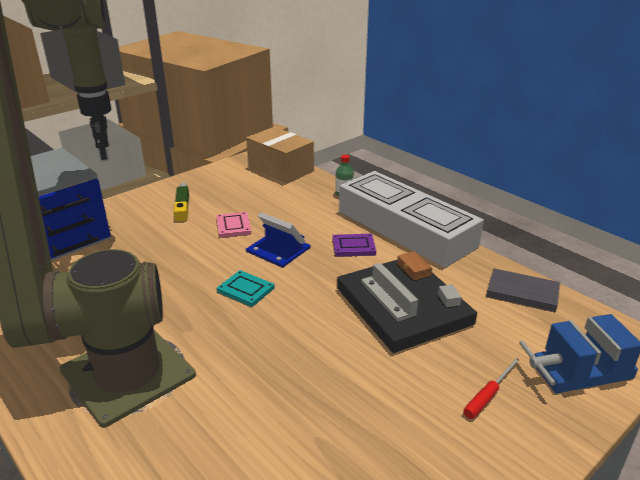

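View pics/top0.png

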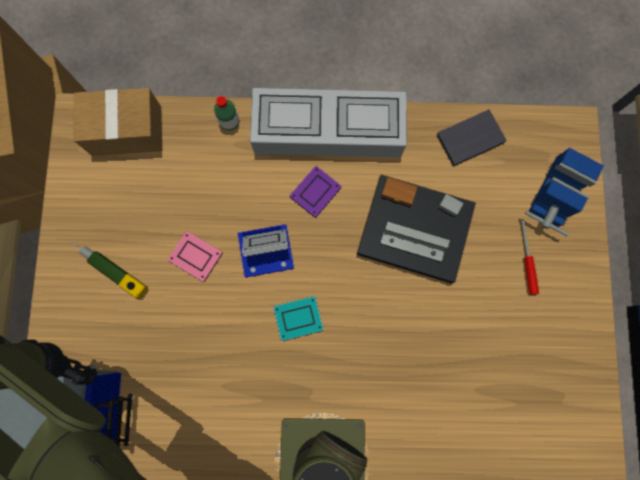

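Silver slab candidates (top view px): the slab on the blue rest (265,242), the pink (195,257), purple (316,190) and turquoise (298,318) look-alikes, the dark grey slab (470,138). By the description it is the one on the blue rest at (265,242), side view (280,228). The fence is at (417,242), and the open side holds the case (398,190) and the block (452,204).

```bash
python3 - <<'E'
from h import *
T=load('top');S=load('side')
a=cv2.resize(T['color'][215:285,225:305],(480,420),interpolation=cv2.INTER_CUBIC)
b=cv2.resize(S['color'][205:270,240:320],(320,420)[0:2],interpolation=cv2.INTER_CUBIC)
cv2.imwrite('pics/crop.png',np.hstack([a,b])[...,::-1])
for n,D,box in(('top',T,(215,285,225,305)),('side',S,(200,270,235,325))):
    P=pts(D); m=np.zeros((480,640),bool); m[box[0]:box[1],box[2]:box[3]]=1
    hsv=cv2.cvtColor(D['color'],cv2.COLOR_RGB2HSV)
    blue=m&(hsv[...,0]>105)&(hsv[...,0]<130)&(hsv[...,1]>150)&(P[...,2]>3)&(P[...,2]<16)
    q=P[blue]; r=cv2.minAreaRect(q[:,:2].astype(np.float32)); print(n,'foot',r,np.median(q[:,2]))
    sil=m&(hsv[...,1]<60)&(P[...,2]>15)&(P[...,2]<130)
    q=P[sil]; print('sil',len(q),q.min(0).round(),q.max(0).round())
    # groove-face plane fit
    c=q
    for i in range(6):
        mu=np.median(c,0) if i==0 else c.mean(0); u,s,vt=np.linalg.svd(c-c.mean(0)); nn=vt[2]*np.sign(vt[2][2])
        d=(q-c.mean(0))@nn; c=q[abs(d)<3]
    print('plane n',nn.round(3),'ctr',c.mean(0).round(1),len(c),'tilt',np.degrees(np.arccos(nn[2])).round(1),'yaw',np.degrees(np.arctan2(nn[1],nn[0])).round(1))
    h=np.array([-nn[1],nn[0],0]);h/=np.linalg.norm(h); up=np.cross(nn,h)
    for ax in(h,up): print('ext',np.percentile((c-c.mean(0))@ax,[0.5,99.5]).round(1))
P=pts(T);hsv=cv2.cvtColor(T['color'],cv2.COLOR_RGB2HSV)
m=np.zeros((480,640),bool); m[170:290,350:485]=1
g=m&(P[...,2]>36)&(P[...,2]<44); print('granite',cv2.minAreaRect(P[m&(P[...,2]>30)][:,:2].astype(np.float32)),np.median(P[g][:,2]))
f=m&(P[...,2]>76)&(P[...,2]<95); q=P[f]; print('fence top',cv2.minAreaRect(q[:,:2].astype(np.float32)),np.median(q[:,2]),len(q))
f=m&(P[...,2]>58)&(P[...,2]<72); n,l,s,c=cv2.connectedComponentsWithStats(f.astype(np.uint8))
for i in range(1,n):
    if s[i][4]>40: q=P[l==i]; print(c[i].round(),s[i][4],cv2.minAreaRect(q[:,:2].astype(np.float32)),np.median(q[:,2]).round(1))
E
```

```text
top foot ((516.8676147460938, 157.34759521484375), (116.63111114501953, 125.13162994384766), 11.3396635055542) 10.23332588346609
sil 846 [462.  96.  16.] [574. 210. 113.]
plane n [0.801 0.162 0.576] ctr [531.5 154.3  74.3] 658 tilt 54.8 yaw 11.5
ext [-53.4  53.3]
ext [-49.3  43.1]
side foot ((521.810302734375, 154.147705078125), (125.814697265625, 128.8143768310547), 11.68929386138916) 10.755815826010796
sil 430 [466.  93.  15.] [582. 357. 109.]
plane n [0.831 0.211 0.514] ctr [516.8 137.9  83.6] 222 tilt 59.1 yaw 14.2
ext [-47.7  60.4]
ext [-59.5  25.9]
granite ((468.6885681152344, -189.91116333007812), (274.3427429199219, 480.58355712890625), 69.60270690917969) 40.41321933046531
fence top ((552.2642211914062, -223.67324829101562), (160.19659423828125, 21.86747932434082), 73.83129119873047) 85.43504179934463 561
[399. 190.] 606 ((671.0669555664062, -182.93385314941406), (79.87853240966797, 54.111873626708984), 72.11711120605469) 66.3
[451. 204.] 277 ((638.1190795898438, -315.8270568847656), (50.33998107910156, 37.10551834106445), 59.45168685913086) 64.9
[412. 239.] 94 ((541.509033203125, -220.04974365234375), (159.06703186035156, 9.243208885192871), 72.63602447509766) 65.5
```

View pics/crop.png

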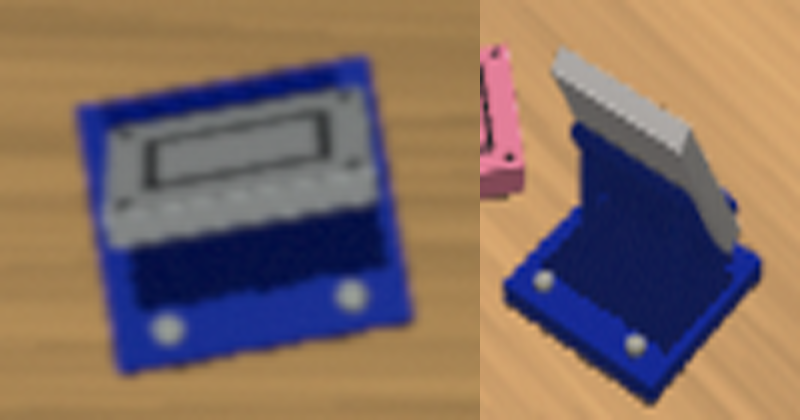

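The crop confirms it: silver plate on the rest, grooved rectangle and four dots facing up and away. The fits agree with the sizes given (107x92 mm face, 35° tilt, yaw ≈11.4°). Next I work out a pre-grasp pose for a wrist view.

```bash
cat >> h.py <<'E'
from scipy.spatial.transform import Rotation as Ro
def delta(pos,R):
    s=status.state(); R0=Ro.from_rotvec(s['ee_rot']).as_matrix()
    d=R0.T@(np.array(pos)-s['position'])/250; r=Ro.from_matrix(R0.T@R).as_rotvec()/np.pi
    print('pos',s['position'].round(1),'row',d.round(4),r.round(4),'mm',round(np.linalg.norm(d)*250,1),'deg',round(np.linalg.norm(r)*180,1))
def plateR(yaw,tilt):  # plate axes columns x,y,z
    c,s=np.cos(yaw),np.sin(yaw);x=np.array([c*np.cos(tilt),s*np.cos(tilt),np.sin(tilt)]);y=np.array([-s,c,0]);return np.stack([x,y,np.cross(x,y)],1)
def toolR(P): return np.stack([P[:,1],P[:,0],-P[:,2]],1)
E
python3 - <<'E'
from h import *
P=plateR(np.radians(11.4),np.radians(35)); R=toolR(P)
o=np.array([533.2,154.6,71.8])-7*P[:,0]-45*P[:,2]; g=o+75*P[:,2]; print(o,g)
delta(g-(155+110)*R[:,2],R)
E
```

```text
[552.88078216 158.56834178  30.92312295] [510.71124863 150.06547231  92.35952627]
pos [244.1 520.2 403.9] row [-1.1059 -1.2488  0.3799] [-0.1805 -0.0904  0.2875] mm 427.7 deg 63.2
```

```bash
python3 -m inch '[-0.55,-0.62,0.1,-0.09,-0.045,0.14,1,-0.55,-0.62,0.1,-0.09,-0.045,0.14,1,-0.55,-0.62,0.1,-0.09,-0.045,0.14,1,-0.55,-0.62,0.1,-0.09,-0.045,0.14,1,-0.55,-0.62,0.1,-0.09,-0.045,0.14,1]'
python3 - <<'E'
from h import *
P=plateR(np.radians(11.4),np.radians(35)); R=toolR(P)
g=np.array([510.7,150.1,92.4])
delta(g-(155+110)*R[:,2],R)
E
```

```text
t: 0.72
position: [302.6, 320.1, 379.3]
ee_rot: [1.252, 2.641, 0.356]
wrist_force: [0.0, -0.3, -0.5]
grip_width: 85.3
grip_force: 0.0
pos [302.6 320.1 379.3] row [-0.7497 -0.4008  0.226 ] [-0.0904 -0.0462  0.1465] mm 219.9 deg 32.1
```

```bash
python3 -m inch '[-0.75,-0.4,0.226,-0.09,-0.046,0.1465,1,-0.75,-0.4,0.226,-0.09,-0.046,0.1465,1,-0.75,-0.4,0.226,-0.09,-0.046,0.1465,1,-0.75,-0.4,0.226,-0.09,-0.046,0.1465,1,-0.75,-0.4,0.226,-0.09,-0.046,0.1465,1]' && python3 -m inch '[0,0,0,0,0,0,1,0,0,0,0,0,0,1]'
python3 - <<'E'
from h import *
W=grab('wrist'); cv2.imwrite('pics/w1.png',W['color'][...,::-1]); print((-W['R'].T@W['t']).round(),W['R'].round(2).tolist())
P=plateR(np.radians(11.4),np.radians(35)); R=toolR(P)
g=np.array([510.7,150.1,92.4]); print(status.state()['joint_pos'].round(2))
delta(g-155*R[:,2],R)
E
```

```text
t: 1.35
position: [363.8, 121.4, 309.3]
ee_rot: [1.699, 2.075, 0.655]
wrist_force: [0.3, -0.5, 0.4]
grip_width: 85.3
grip_force: 0.0
t: 1.6
position: [363.5, 122.9, 310.1]
ee_rot: [1.694, 2.077, 0.657]
wrist_force: [0.1, -0.2, -0.4]
grip_width: 85.0
grip_force: 0.0
[367. 196. 284.] [[0.8, 0.16, 0.57], [0.04, -0.97, 0.23], [0.6, -0.16, -0.79]]
[ 0.22  0.06  2.27 -0.04  0.2   0.06]
pos [363.3 122.9 310.1] row [-0.0115 -0.0088  0.4373] [ 0.0002 -0.0011  0.0009] mm 109.4 deg 0.3
```

View pics/w1.png

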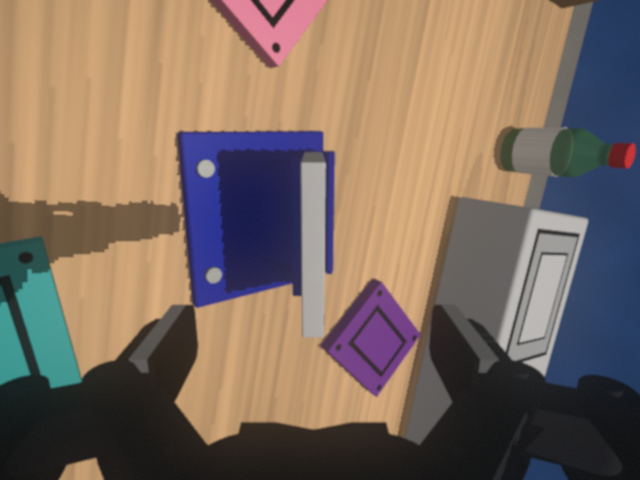

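Wrist view: the plate seen edge on as a grey strip, columns 301–325, rows 153–337, between the fingers (pad tips at 195 and 435). I measure its top edge from this depth.

```bash
python3 - <<'E'
from h import *
W=load('wrist');Pw=pts(W);hsv=cv2.cvtColor(W['color'],cv2.COLOR_RGB2HSV)
m=np.zeros((480,640),bool);m[140:350,292:334]=1
m&=(hsv[...,1]<50)&(hsv[...,2]>110)&(Pw[...,2]>85)
n,l,s,c=cv2.connectedComponentsWithStats(m.astype(np.uint8));i=1+s[1:,4].argmax();print(s[i],c[i]);q=Pw[l==i]
P=plateR(np.radians(11.4),np.radians(35))
L=(q-[552.9,158.6,30.9])@P
for k in range(3): print('xyz'[k],np.percentile(L[:,k],[1,10,50,90,99]).round(1))
r=cv2.minAreaRect(L[:,:2].astype(np.float32)); print(r)
f=np.polyfit(L[:,1],L[:,0],1);print('yaw err deg',np.degrees(np.arctan(-f[0])))
top=L[(L[:,2]>np.percentile(L[:,2],30))]
b=np.zeros((480,640),bool);b[140:300,210:340]=1
b&=(hsv[...,0]>105)&(hsv[...,0]<130)&(hsv[...,1]>150)
print('blue zmax',np.percentile(Pw[b][:,2],[90,99,100]))
E
```

```text
[ 301  161   25  176 4096] [312.81713867 246.08447266]
x [-4.6 -3.2  2.3  7.8  9. ]
y [-53.2 -41.3   6.5  46.4  54.4]
z [82.7 83.4 84.2 85.  85.9]
((2.204641342163086, 9.048946380615234), (127.9974594116211, 13.974339485168457), 89.83773040771484)
yaw err deg -0.012680844530094467
blue zmax [ 10.34574679  11.08808959 284.29521219]
```

```bash
python3 - <<'E'
from h import *
P=plateR(np.radians(11.4),np.radians(35)); R=toolR(P)
g=np.array([552.9,158.6,30.9])+P@[2.2,.6,69.2]; print(g)
delta(g-155*R[:,2],R)
E
```

```text
[515.63956316 151.69905359  88.84718962]
pos [363.3 122.9 310.1] row [-9.200e-03 -1.000e-04  4.608e-01] [ 0.0002 -0.0011  0.0009] mm 115.2 deg 0.3
```

```bash
python3 -m inch '[-0.009,0,0.12,0,0,0,1,-0.009,0,0.24,0,0,0,1,-0.009,0,0.34,0,0,0,1,-0.009,0,0.42,0,0,0,1,-0.009,0,0.46,0,0,0,1]' && python3 -m inch '[0,0,0,0,0,0,1,0,0,0,0,0,0,1]'
python3 - <<'E'
from h import *
W=grab('wrist'); cv2.imwrite('pics/w2.png',W['color'][...,::-1])
P=plateR(np.radians(11.4),np.radians(35)); R=toolR(P)
g=np.array([515.6,151.7,88.8]); print(status.state()['joint_pos'].round(2))
delta(g-155*R[:,2],R)
Pw=pts(W);hsv=cv2.cvtColor(W['color'],cv2.COLOR_RGB2HSV)
m=(hsv[...,1]<50)&(hsv[...,2]>110)&(Pw[...,2]>80)&(Pw[...,2]<125)
n,l,s,c=cv2.connectedComponentsWithStats(m.astype(np.uint8));i=1+s[1:,4].argmax();print(s[i],c[i]);q=Pw[l==i]
S=status.state();T=Ro.from_rotvec(S['ee_rot']).as_matrix();L=(q-S['position'])@T
print('top edge in tool frame',np.percentile(L,[2,50,98],axis=0).round(1).tolist())
E
```

```text
t: 2.28
position: [441.4, 145.6, 248.2]
ee_rot: [1.717, 2.097, 0.601]
wrist_force: [-0.2, 0.0, -0.5]
grip_width: 85.3
grip_force: 0.0
t: 2.52
position: [439.8, 144.7, 248.4]
ee_rot: [1.718, 2.098, 0.6]
wrist_force: [-0.1, -0.8, -0.1]
grip_width: 85.0
grip_force: 0.0
[ 0.24  0.29  2.19 -0.34  0.1   0.37]
pos [439.7 144.5 248.5] row [-0.0307 -0.1145  0.0828] [-0.0143  0.0036  0.0007] mm 36.1 deg 2.7
[ 226  184   59  239 9863] [254.80249417 304.62577309]
top edge in tool frame [[-41.3, -28.6, 159.0], [10.5, -20.9, 160.5], [47.1, -14.3, 181.5]]
```

View pics/w2.png

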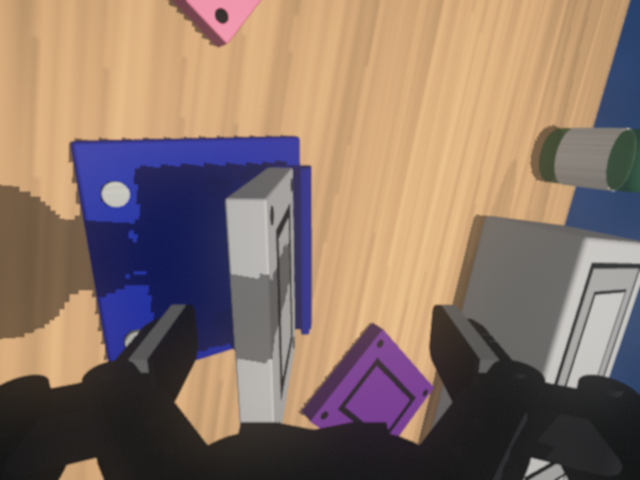

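The view shows the plate strip off to the left (cols 226–285). Joint 5 has run into its 0.1 limit, because the tool is nearly in line with the forearm. Turning the gripper about its closing line keeps the pads flat and bends the wrist sideways. I check which sign suits joint 4.

```bash
cat >> h.py <<'E'
def fkR(q,s4=1,s6=1,c=1): return Ro.from_euler('z',q[0])*Ro.from_euler('y',q[1]+q[2])*Ro.from_euler('z',s4*q[3])*Ro.from_euler('y',q[4])*Ro.from_euler('z',s6*q[5]+c*np.pi/2)
E
python3 - <<'E'
from h import *
S=status.state();q=S['joint_pos'];A=Ro.from_rotvec(S['ee_rot'])
print(q.round(4).tolist(),S['position'])
for s4 in(1,-1):
  for s6 in(1,-1):
    for c in(1,-1): print(s4,s6,c,np.degrees((fkR(q,s4,s6,c).inv()*A).magnitude()).round(2))
# needed wrist angles for grasp with forearm polar a
P=plateR(np.radians(11.4),np.radians(35))
for ph in(-20,-15,15,20):
    R=toolR(P)@Ro.from_euler('y' if 0 else 'y',0).as_matrix()@Ro.from_rotvec([0,np.radians(ph),0]).as_matrix()
    print(ph,'toolz',R[:,2].round(3))
E
```

```text
[0.2407, 0.2919, 2.1887, -0.3392, 0.1015, 0.3708] [439.71337996 144.52109063 248.50739529]
1 1 1 0.0
1 1 -1 180.0
1 -1 1 42.49
1 -1 -1 137.51
-1 1 1 38.87
-1 1 -1 141.34
-1 -1 1 5.42
-1 -1 -1 176.2
-20 toolz [ 0.596 -0.229 -0.77 ]
-15 toolz [ 0.594 -0.144 -0.791]
15 toolz [ 0.492  0.363 -0.791]
20 toolz [ 0.461  0.442 -0.77 ]
```

```bash
python3 - <<'E'
from h import *
P=plateR(np.radians(11.4),np.radians(35))
for ph in(-20,-14,14,20):
    R=toolR(P)@Ro.from_rotvec([0,np.radians(ph),0]).as_matrix()
    wc=np.array([515.6,151.7,88.8])-(155+100)*R[:,2]; q1=np.arctan2(wc[1],wc[0])
    for a in(2.4,2.5,2.6):
        M=(Ro.from_euler('y',-a)*Ro.from_euler('z',-q1)*Ro.from_matrix(R)*Ro.from_euler('z',-np.pi/2)).as_matrix()
        b=np.arccos(M[2,2]);print(ph,a,round(q1,2),'q4',np.arctan2(M[1,2],M[0,2]).round(2),'q5',b.round(2),'q6',np.arctan2(M[2,1],-M[2,0]).round(2))
E
```

```text
-20 2.4 0.52 q4 -1.15 q5 0.58 q6 1.38
-20 2.5 0.52 q4 -1.3 q5 0.54 q6 1.56
-20 2.6 0.52 q4 -1.47 q5 0.52 q6 1.75
-14 2.4 0.47 q4 -1.11 q5 0.44 q6 1.31
-14 2.5 0.47 q4 -1.32 q5 0.4 q6 1.54
-14 2.6 0.47 q4 -1.56 q5 0.39 q6 1.79
14 2.4 0.16 q4 1.1 q5 0.3 q6 -1.11
14 2.5 0.16 q4 1.43 q5 0.27 q6 -1.46
14 2.6 0.16 q4 1.79 q5 0.27 q6 -1.83
20 2.4 0.1 q4 1.21 q5 0.44 q6 -1.26
20 2.5 0.1 q4 1.42 q5 0.41 q6 -1.5
20 2.6 0.1 q4 1.65 q5 0.41 q6 -1.75
```

```bash
python3 -m inch '[0,0,-0.15,0,0,0,1,0,0,-0.3,0,0,0,1,0,0,-0.4,0,0,0,1,0,0,-0.4,0,0,0,1]' && python3 - <<'E'
from h import *
P=plateR(np.radians(11.4),np.radians(35))
R=toolR(P)@Ro.from_rotvec([0,np.radians(15),0]).as_matrix()
g=np.array([515.6,151.7,88.8]); print(status.state()['joint_pos'].round(2))
delta(g-(155+90)*R[:,2],R)
E
```

```text
t: 3.08
position: [386.5, 134.7, 334.6]
ee_rot: [1.717, 2.094, 0.604]
wrist_force: [0.7, 0.4, 0.7]
grip_width: 85.3
grip_force: 0.0
[ 0.25  0.05  2.16 -0.11  0.36  0.15]
pos [386.5 134.7 334.6] row [-0.2871 -0.132   0.1655] [-0.0129  0.0869 -0.0012] mm 89.2 deg 15.8
```

```bash
python3 -m inch '[-0.07,-0.03,0,0,0.06,0,1,-0.15,-0.07,0.05,-0.013,0.087,0,1,-0.287,-0.132,0.1,-0.013,0.087,0,1,-0.287,-0.132,0.165,-0.013,0.087,-0.001,1,-0.287,-0.132,0.165,-0.013,0.087,-0.001,1]' && python3 -m inch '[0,0,0,0,0,0,1,0,0,0,0,0,0,1]' && cat > d.py <<'E'
from h import *
P=plateR(np.radians(11.4),np.radians(35))
R=toolR(P)@Ro.from_rotvec([0,np.radians(15),0]).as_matrix()
g=np.array([515.6,151.7,88.8]); print(status.state()['joint_pos'].round(2))
delta(g-155*R[:,2],R)
W=grab('wrist')
Pw=pts(W);hsv=cv2.cvtColor(W['color'],cv2.COLOR_RGB2HSV)
m=(hsv[...,1]<50)&(hsv[...,2]>70)&(Pw[...,2]>80)&(Pw[...,2]<125)&(abs(Pw[...,0]-501)<50)&(abs(Pw[...,1]-150)<75)
n,l,s,c=cv2.connectedComponentsWithStats(m.astype(np.uint8));i=1+s[1:,4].argmax();print(s[i],c[i]);q=Pw[l==i]
o=np.array([552.9,158.6,30.9])+P@[2.2,.6,-5.8]
L=(q-o)@P; t=L[L[:,2]>86]
print('plate-frame of points',np.percentile(L,[2,50,98],axis=0).round(1).tolist(),'top',len(t),np.percentile(t,[2,50,98],axis=0).round(1).tolist())
E
python3 d.py
```

```text
t: 3.7
position: [388.2, 76.5, 285.6]
ee_rot: [1.721, 2.279, 0.848]
wrist_force: [0.0, 1.7, -0.5]
grip_width: 85.2
grip_force: 0.0
t: 3.95
position: [387.9, 77.2, 286.2]
ee_rot: [1.723, 2.28, 0.845]
wrist_force: [0.0, 0.8, 0.0]
grip_width: 85.4
grip_force: 0.0
[-0.11  0.15  2.25  0.99  0.48 -1.22]
pos [387.9  77.2 286.2] row [-0.0599  0.0274  0.3644] [-0.0189  0.0052 -0.0023] mm 92.6 deg 3.5
[ 328  178   28  201 5133] [341.11650107 277.43308007]
plate-frame of points [[-6.7, -53.1, 88.6], [-0.0, 0.4, 90.0], [6.6, 51.6, 91.4]] top 5128 [[-6.7, -53.1, 88.7], [-0.0, 0.4, 90.0], [6.6, 51.6, 91.4]]
```

The plate's top edge is confirmed from a second pose to within 1 mm. Advancing.

```bash
python3 -m inch '[-0.03,0.015,0.06,-0.019,0.005,-0.002,1,-0.06,0.027,0.12,-0.019,0.005,-0.002,1,-0.06,0.027,0.18,-0.019,0.005,-0.002,1,-0.06,0.027,0.18,-0.019,0.005,-0.002,1,-0.06,0.027,0.18,-0.019,0.005,-0.002,1]' && python3 d.py
```

```text
t: 4.62
position: [418.6, 80.4, 250.4]
ee_rot: [1.685, 2.246, 0.922]
wrist_force: [-0.3, 0.2, -0.1]
grip_width: 85.5
grip_force: 0.0
[-0.11  0.28  2.27  1.42  0.43 -1.68]
pos [418.6  80.4 250.4] row [-0.0061 -0.0133  0.1859] [ 0.0007 -0.0002  0.0006] mm 46.6 deg 0.2
[ 289  166   33  255 8231] [304.93184303 291.96185154]
plate-frame of points [[-6.8, -53.0, 88.7], [0.0, 0.1, 90.0], [6.7, 51.4, 91.3]] top 8231 [[-6.8, -53.0, 88.7], [0.0, 0.1, 90.0], [6.7, 51.4, 91.3]]
```

```bash
python3 -m inch '[-0.006,-0.013,0.05,0,0,0,1,-0.006,-0.013,0.1,0,0,0,1,-0.006,-0.013,0.15,0,0,0,1,-0.006,-0.013,0.186,0,0,0,1,-0.006,-0.013,0.186,0,0,0,1]' && python3 -m inch '[0,0,0,0,0,0,1]' && python3 d.py && python3 - <<'E'
from h import *
cv2.imwrite('pics/w3.png',load('wrist')['color'][...,::-1])
E
```

```text
t: 5.3
position: [439.8, 95.0, 211.3]
ee_rot: [1.686, 2.245, 0.922]
wrist_force: [-0.1, 0.6, -0.3]
grip_width: 85.5
grip_force: 0.0
t: 5.42
position: [439.6, 94.8, 211.6]
ee_rot: [1.686, 2.244, 0.922]
wrist_force: [0.1, 0.2, -0.1]
grip_width: 85.6
grip_force: 0.0
[-0.06  0.4   2.28  1.74  0.41 -1.98]
pos [439.6  94.8 211.6] row [ 0.0023 -0.0006  0.0008] [0.001  0.     0.0003] mm 0.6 deg 0.2
[  289   173    45   256 11148] [311.30211697 298.63222103]
plate-frame of points [[-6.8, -23.9, 88.8], [-0.2, 14.7, 90.1], [6.4, 52.2, 91.3]] top 11148 [[-6.8, -23.9, 88.8], [-0.2, 14.7, 90.1], [6.4, 52.2, 91.3]]
```

View pics/w3.png

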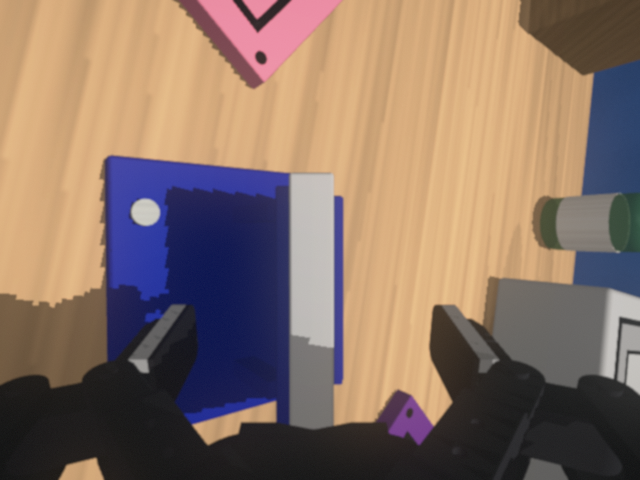

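The plate edge (cols 289–335) is centred between the pads. Closing.

```bash
python3 -m inch '[0,0,0,0,0,0,0.5,0,0,0,0,0,0,0.3,0,0,0,0,0,0,0,0,0,0,0,0,0,0,0,0,0,0,0,0,0]' 60 && python3 -m inch '[0,0,0,0,0,0,0,0,0,0,0,0,0,0,0,0,0,0,0,0,0,0,0,0,0,0,0,0]' && python3 - <<'E'
from h import *
s=status.state(); R0=Ro.from_rotvec(s['ee_rot']).as_matrix()
P=plateR(np.radians(11.4),np.radians(35))
print('lift 80 along (plate z+.3x): ',(R0.T@(P[:,2]*60+[0,0,15]))/250, s['joint_pos'].round(2))
E
```

```text
t: 6.1
position: [439.4, 94.8, 211.0]
ee_rot: [1.686, 2.245, 0.921]
wrist_force: [-2.2, -1.4, 1.8]
grip_width: 13.4
grip_force: 59.2
t: 6.6
position: [439.5, 94.8, 211.0]
ee_rot: [1.687, 2.245, 0.921]
wrist_force: [-3.7, -3.2, 4.0]
grip_width: 13.1
grip_force: 59.7
lift 80 along (plate z+.3x):  [ 0.07477508  0.03503616 -0.27923598] [-0.06  0.4   2.28  1.74  0.41 -1.98]
```

```bash
python3 -m inch '[0.0125,0,-0.046,0,0,0,0,0.023,0.03,-0.085,0,0,0,0,0.045,0.09,-0.17,0,0,0,0,0.08,0.187,-0.3,0,0,0,0,0.08,0.187,-0.3,0,0,0,0]' && python3 -m inch '[0,0,0,0,0,0,0,0,0,0,0,0,0,0]' && python3 - <<'E'
from h import *
T=grab('top'); S=status.state(); print(S['joint_pos'].round(2),S['wrist_force'])
Pf=plateR(np.radians(-16.2),0); Rf=toolR(Pf)@Ro.from_rotvec([0,np.radians(15),0]).as_matrix()
# intermediate: above rest, upright
f=np.array([561.9,-226.5,40.])
g=f+Pf@[40,0,75+80]; print(g)
delta(g-155*Rf[:,2],Rf)
E
```

```text
t: 7.22
position: [434.1, 93.6, 303.3]
ee_rot: [1.682, 2.244, 0.923]
wrist_force: [1.1, 0.4, -3.5]
grip_width: 13.2
grip_force: 59.3
t: 7.48
position: [433.0, 93.6, 300.6]
ee_rot: [1.688, 2.246, 0.921]
wrist_force: [0.2, -0.9, -4.3]
grip_width: 13.3
grip_force: 59.6
[-0.06  0.18  2.17  1.04  0.47 -1.22] [ 0.89976894  0.10142727 -3.43290134]
[ 600.31174743 -237.65964424  195.        ]
pos [433.   93.6 300.4] row [-1.5293  0.3643 -0.3714] [ 0.1457 -0.0471  0.1927] mm 403.8 deg 44.3
```

Plate held and lifted (about 3.5 N on the wrist). Turning it upright and carrying it over.

```bash
python3 -m inch '[-0.15,0.04,-0.1,0.02,-0.006,0.025,0,-0.3,0.08,-0.19,0.04,-0.012,0.05,0,-0.45,0.11,-0.19,0.06,-0.018,0.075,0,-0.6,0.15,-0.19,0.073,-0.024,0.096,0,-0.76,0.18,-0.19,0.073,-0.024,0.096,0]' && cat > e.py <<'E'
from h import *
S=status.state(); print(S['joint_pos'].round(2),S['grip_width'])
Pf=plateR(np.radians(-16.2),0); Rf=toolR(Pf)@Ro.from_rotvec([0,np.radians(15),0]).as_matrix()
f=np.array([561.9,-226.5,40.]); g=f+Pf@[40,0,75+80]
delta(g-155*Rf[:,2],Rf)
E
python3 e.py
```

```text
t: 8.15
position: [510.8, -91.8, 323.7]
ee_rot: [2.168, 2.154, 0.659]
wrist_force: [1.0, -0.7, -3.8]
grip_width: 13.2
grip_force: 59.8
[-0.4   0.27  1.85  0.5   0.9  -0.69] 13.166345161368374
pos [510.8 -91.8 323.7] row [-0.6954  0.3606 -0.1885] [ 0.073  -0.0233  0.0967] mm 201.4 deg 22.2
```

```bash
python3 -m inch '[-0.17,0.09,-0.06,0.03,-0.01,0.04,0,-0.35,0.18,-0.12,0.06,-0.02,0.08,0,-0.52,0.27,-0.17,0.073,-0.023,0.097,0,-0.695,0.36,-0.188,0.073,-0.023,0.097,0,-0.695,0.36,-0.188,0.073,-0.023,0.097,0]' && python3 -m inch '[0,0,0,0,0,0,0,0,0,0,0,0,0,0]' && python3 e.py && python3 - <<'E'
from h import *
W=grab('wrist'); T=grab('top'); grab('side'); cv2.imwrite('pics/w4.png',W['color'][...,::-1])
E
```

```text
t: 8.78
position: [590.0, -279.0, 343.8]
ee_rot: [-2.379, -1.779, -0.315]
wrist_force: [-0.1, 0.9, -4.2]
grip_width: 13.2
grip_force: 60.4
t: 9.02
position: [587.6, -274.0, 345.0]
ee_rot: [-2.373, -1.781, -0.314]
wrist_force: [0.1, 0.9, -3.8]
grip_width: 13.1
grip_force: 60.4
[-0.58  0.47  1.41  0.26  1.34 -0.36] 13.101422892472046
pos [ 587.6 -274.   345. ] row [-0.0069  0.0085 -0.0005] [-0.0002 -0.0006 -0.0002] mm 2.7 deg 0.1
```

View pics/w4.png

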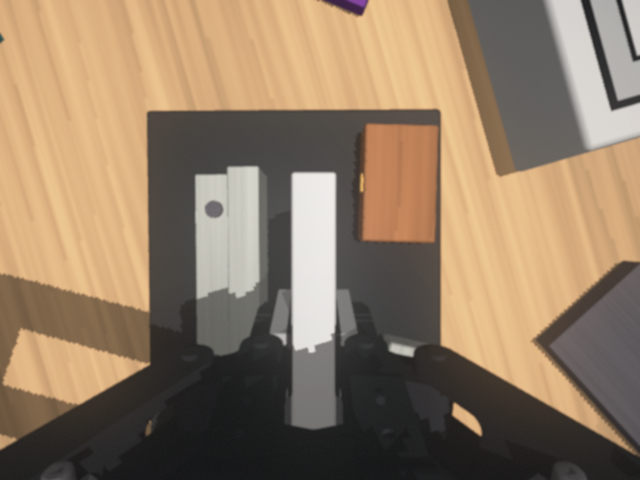

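Wrist view: the plate stands upright in the fingers (cols 291–336), the fence top is at cols 228–260 with its upper end at row 167, and the case is at 362–438. The fence lies parallel to the plate. I measure both in the same frame.

```bash
cat > m.py <<'E'
from h import *
Pf=plateR(np.radians(-16.2),0); f=np.array([561.9,-226.5,40.])
def fit(name,L,lo,hi):
    q=L[(L[:,2]>lo)&(L[:,2]<hi)]; b=np.arange(np.percentile(q[:,1],4),np.percentile(q[:,1],96),5)
    mx=[];mn=[];yy=[]
    for y in b:
        s=q[abs(q[:,1]-y)<2.5]
        if len(s)>8: mx.append(np.percentile(s[:,0],98.5));mn.append(np.percentile(s[:,0],1.5));yy.append(y)
    a1=np.polyfit(yy,mx,1);a0=np.polyfit(yy,mn,1)
    print(name,len(q),'z',np.median(q[:,2]).round(1),'y',np.percentile(q[:,1],[.5,99.5]).round(1),'xmax@0,slope deg',a1[1].round(1),np.degrees(-a1[0]).round(2),'xmin',a0[1].round(1),np.degrees(-a0[0]).round(2))
def run(n,top):
    D=load(n); P=pts(D); hsv=cv2.cvtColor(D['color'],cv2.COLOR_RGB2HSV); L=(P-f)@Pf
    ok=(hsv[...,1]<60)&(hsv[...,2]>60)
    fen=ok&(abs(L[...,0]+12)<22)&(abs(L[...,1])<95); fit(n+' fence',L[fen],38,52)
    if top:
        gx,gz=top; pl=ok&(abs(L[...,0]-gx)<18)&(abs(L[...,1])<75); fit(n+' plate',L[pl],gz-8,gz+8)
    for nm,m in(('granite',(hsv[...,2]<90)&(abs(L[...,0]-20)<150)&(abs(L[...,1])<150)&(abs(L[...,2])<6)),):
        print(n,nm,'z med',np.median(L[m][:,2]).round(2),np.percentile(L[m],[.5,99.5],axis=0).round(1).tolist())
if __name__=='__main__':
    import sys
    run('wrist',(40,170)); run('top',None)
E
python3 m.py
```

```text
wrist fence 5504 z 44.2 y [-35.6  79.7] xmax@0,slope deg 2.5 -1.94 xmin -15.3 0.23
wrist plate 12397 z 170.9 y [-22.4  56.2] xmax@0,slope deg 45.9 0.44 xmin 30.5 -0.89
wrist granite z med -0.73 [[-83.6, -102.5, -2.6], [130.7, 127.5, 1.4]]
top fence 453 z 45.1 y [-53.5  79.6] xmax@0,slope deg -0.8 0.39 xmin -19.6 0.42
top granite z med 0.5 [[-90.1, -74.3, -5.8], [124.5, 127.4, 5.8]]
```

```bash
python3 - <<'E'
from m import *
for n in('wrist','top'):
    D=load(n);P=pts(D);L=(P-f)@Pf;hsv=cv2.cvtColor(D['color'],cv2.COLOR_RGB2HSV)
    fen=(hsv[...,1]<60)&(hsv[...,2]>60)&(abs(L[...,0]+10)<16)&(abs(L[...,1])<95)&(abs(L[...,2]-44.5)<2.3)
    q=L[fen].astype(np.float32)
    for y in range(-70,85,15):
        s=q[abs(q[:,1]-y)<7.5]
        if len(s)>10: print(n,y,len(s),np.percentile(s[:,0],[0,2,50,98,100]).round(1))
E
```

```text
wrist -40 81 [-15.4 -15.3 -12.5  -9.1  -8.7]
wrist -25 469 [-15.3 -15.1  -9.   -0.7   0.1]
wrist -10 687 [-15.2 -15.   -6.1   3.4   4.4]
wrist 5 751 [-15.9 -15.   -5.5   4.    4.4]
wrist 20 740 [-15.8 -15.5  -5.6   3.9   4.1]
wrist 35 753 [-15.8 -15.5  -5.9   4.    4.1]
wrist 50 759 [-15.8 -15.4  -5.9   3.9   4.1]
wrist 65 754 [-15.6 -15.4  -5.8   3.6   4. ]
wrist 80 385 [-16.4 -15.7  -5.9   3.6   4. ]
top -55 16 [-19.3 -19.2  -8.9   0.1   0.5]
top -40 33 [-20.4 -19.9 -10.3  -1.    0.7]
top -25 36 [-19.5 -19.4  -9.7  -0.1   0.8]
top -10 27 [-20.6 -20.2 -11.1  -0.6   0.4]
top 5 37 [-20.1 -19.9 -10.5  -0.1   0.7]
top 20 27 [-20.3 -19.6  -9.8   0.2   0.3]
top 35 25 [-20.3 -19.9 -10.7  -1.9  -1.6]
top 50 24 [-20.2 -20.1 -10.1  -1.9  -0.4]
top 65 23 [-20.7 -20.6 -10.9  -2.8  -2. ]
top 80 16 [-20.9 -20.8 -13.6  -1.5  -0.6]
```

The views agree: plate parallel to the fence within ~0.5°, gap about 27–31 mm, lower edge ~81 mm above the surface plate. Closing in by 15 mm and descending 70 mm.

```bash
python3 -m inch '[-0.013,-0.03,0.05,0,0,0,0,-0.027,-0.06,0.1,0,0,0,0,-0.044,-0.06,0.165,0,0,0,0,-0.062,-0.06,0.23,0,0,0,0,-0.0725,-0.06,0.2705,0,0,0,0]' && python3 -m inch '[0,0,0,0,0,0,0,0,0,0,0,0,0,0]' && python3 - <<'E'
from m import *
S=status.state();print(S['wrist_force'].round(2),S['joint_pos'].round(2))
Rf=toolR(Pf)@Ro.from_rotvec([0,np.radians(15),0]).as_matrix();T=Ro.from_rotvec(S['ee_rot']).as_matrix()
print('turn left',Ro.from_matrix(T.T@Rf).as_rotvec(degrees=True).round(2),'grasp pt in fence frame',((S['position']+155*T[:,2]-f)@Pf).round(1))
grab('wrist');run('wrist',(25,100))
E
```

```text
t: 9.8
position: [573.6, -270.9, 274.0]
ee_rot: [-2.374, -1.78, -0.314]
wrist_force: [-0.5, 1.3, -4.1]
grip_width: 13.2
grip_force: 60.2
t: 10.05
position: [574.2, -271.1, 276.1]
ee_rot: [-2.376, -1.782, -0.316]
wrist_force: [0.2, -0.3, -3.7]
grip_width: 13.1
grip_force: 60.2
[ 0.2  -0.26 -3.73] [-0.59  0.52  1.52  0.27  1.19 -0.41]
turn left [ 0.16 -0.02 -0.03] grasp pt in fence frame [24.7  0.8 86.4]
wrist fence 8697 z 44.2 y [-16.6  79.3] xmax@0,slope deg 1.1 -3.11 xmin -15.5 0.25
wrist plate 13039 z 101.9 y [-23.6  55. ] xmax@0,slope deg 33.6 1.38 xmin 16.6 -2.05
wrist granite z med -0.71 [[-82.0, -70.8, -2.4], [117.0, 126.9, 1.0]]
```

```bash
python3 -m inch '[-0.004,-0.016,0.014,0,0,0,0,-0.007,-0.032,0.025,0,0,0,0,-0.0093,-0.032,0.0348,0,0,0,0,-0.0093,-0.032,0.0348,0,0,0,0]' && python3 -m inch '[-0.0005,0,0.002,0,0,0,0,-0.001,0,0.0039,0,0,0,0,-0.001,0,0.0039,0,0,0,0]' && python3 -m inch '[-0.0005,0,0.002,0,0,0,0,-0.001,0,0.0039,0,0,0,0,-0.001,0,0.0039,0,0,0,0]'
```

```text
t: 10.6
position: [566.1, -268.6, 266.7]
ee_rot: [-2.375, -1.781, -0.315]
wrist_force: [0.2, -0.0, -4.0]
grip_width: 13.5
grip_force: 60.3
t: 10.98
position: [566.3, -268.7, 265.8]
ee_rot: [-2.375, -1.782, -0.315]
wrist_force: [-0.1, -0.3, -3.7]
grip_width: 13.3
grip_force: 60.3
t: 11.35
position: [566.2, -268.6, 264.8]
ee_rot: [-2.375, -1.781, -0.315]
wrist_force: [-0.6, 0.3, -4.0]
grip_width: 13.4
grip_force: 60.3
```

```bash
for i in 1; do :; done; python3 -m inch '[-0.0005,0,0.0019,0,0,0,0,-0.0005,0,0.0019,0,0,0,0]' | grep -E 'pos|wrist' && python3 -m inch '[-0.0005,0,0.0019,0,0,0,0,-0.0005,0,0.0019,0,0,0,0]' | grep -E 'pos|wrist' && python3 -m inch '[-0.0005,0,0.0019,0,0,0,0,-0.0005,0,0.0019,0,0,0,0]' | grep -E 'pos|wrist'
```

```text
position: [566.2, -268.7, 264.3]
wrist_force: [0.2, 1.2, -3.8]
position: [566.2, -268.7, 263.9]
wrist_force: [-0.1, -0.0, -2.9]
position: [566.2, -268.6, 263.8]
wrist_force: [-0.8, -0.4, -1.8]
```

Light contact with the surface plate. Now sliding back to the fence in small steps.

```bash
python3 -m inch '[0,-0.006,0,0,0,0,0,0,-0.012,0,0,0,0,0,0,-0.012,0,0,0,0,0]' | grep -E 'pos|wrist' && python3 -m inch '[0,-0.004,0,0,0,0,0,0,-0.004,0,0,0,0,0]' | grep -E 'pos|wrist'  && python3 -m inch '[0,-0.004,0,0,0,0,0,0,-0.004,0,0,0,0,0]' | grep -E 'pos|wrist'
```

```text
position: [563.5, -268.0, 263.7]
wrist_force: [1.0, -0.1, -0.3]
position: [562.6, -267.7, 263.7]
wrist_force: [1.4, -0.3, 0.5]
position: [561.6, -267.4, 263.6]
wrist_force: [1.6, -0.1, 0.5]
```

```bash
python3 -m inch '[0,-0.004,0,0,0,0,0,0,-0.004,0,0,0,0,0]' | grep -E 'pos|wrist' && python3 -m inch '[0,-0.004,0,0,0,0,0,0,-0.004,0,0,0,0,0]' | grep -E 'pos|wrist'  && python3 -m inch '[0,-0.004,0,0,0,0,0,0,-0.004,0,0,0,0,0]' | grep -E 'pos|wrist'
```

```text
position: [560.8, -267.1, 263.6]
wrist_force: [2.7, -0.5, 2.2]
position: [560.3, -267.0, 263.7]
wrist_force: [5.1, -1.5, 0.7]
position: [560.0, -266.9, 263.7]
wrist_force: [7.2, -0.4, -1.6]
```

```bash
python3 -m inch '[0,-0.006,0,0,0,0,0,0,-0.006,0,0,0,0,0,0,-0.006,0,0,0,0,0]' | grep -E 'pos|rot|wrist' && python3 -m inch '[0,0,0.001,0,0,0,0,0,0,0.002,0,0,0,0,0,0,0.002,0,0,0,0]' && python3 - <<'E'
from m import *
S=status.state();print(S['wrist_force'].round(2),S['torque'].round(3))
Rf=toolR(Pf)@Ro.from_rotvec([0,np.radians(15),0]).as_matrix();T=Ro.from_rotvec(S['ee_rot']).as_matrix()
print('turn left',Ro.from_matrix(T.T@Rf).as_rotvec(degrees=True).round(2),'grasp pt in fence frame',((S['position']+155*T[:,2]-f)@Pf).round(1))
W=grab('wrist');run('wrist',(11,90));cv2.imwrite('pics/w5.png',W['color'][...,::-1])
E
```

```text
position: [559.4, -266.7, 263.8]
ee_rot: [-2.38, -1.785, -0.321]
wrist_force: [9.7, -1.4, -2.4]
t: 14.48
position: [559.4, -266.7, 263.7]
ee_rot: [-2.38, -1.785, -0.321]
wrist_force: [8.2, -1.5, -0.0]
grip_width: 13.3
grip_force: 60.9
[ 8.19 -1.54 -0.04] [-0.574 -1.506  0.026]
turn left [0.52 0.02 0.01] grasp pt in fence frame [10.2  0.8 74. ]
wrist fence 7406 z 44.3 y [-42.7  79.4] xmax@0,slope deg -2.1 -4.58 xmin -15.5 0.33
wrist plate 13067 z 89.5 y [-23.6  55.1] xmax@0,slope deg 19.2 1.78 xmin 1.9 -1.84
wrist granite z med -0.7 [[-80.8, -62.3, -2.4], [121.2, 127.4, 1.0]]
```

View pics/w5.png

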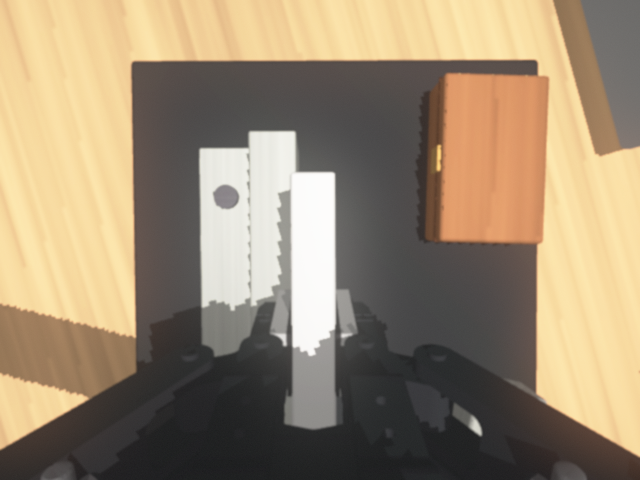

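The picture shows the plate top edge (cols 291–336) parallel and directly beside the fence (top edge 250–297). The case (425–548, 75–240) is untouched. The numbers agree: plate middle ~6.5 mm out from the face, y ≈ 0, 8–10 N pressed. I ease the press, then release.

```bash
python3 -m inch '[0,0.004,0,0,0,0,0,0,0.008,0,0,0,0,0,0,0.008,0,0,0,0,0]' | grep -E 'pos|rot|wrist' && python3 -m inch '[0,0,0,0,0,0,0.1,0,0,0,0,0,0,0.25,0,0,0,0,0,0,0.5,0,0,0,0,0,0,0.7,0,0,0,0,0,0,0.7]' && python3 -m inch '[0,0,0,0,0,0,0.7,0,0,0,0,0,0,0.7]' && python3 - <<'E'
from m import *
grab('wrist');run('wrist',(11,90))
E
```

```text
position: [560.2, -266.9, 263.6]
ee_rot: [-2.378, -1.784, -0.318]
wrist_force: [6.1, -1.4, 2.3]
t: 15.52
position: [558.6, -266.3, 262.5]
ee_rot: [-2.375, -1.781, -0.314]
wrist_force: [0.1, 0.4, 0.5]
grip_width: 60.0
grip_force: 0.0
t: 15.78
position: [559.0, -266.4, 262.8]
ee_rot: [-2.375, -1.781, -0.315]
wrist_force: [0.1, 0.1, 0.6]
grip_width: 60.2
grip_force: 0.0
wrist fence 12611 z 44.3 y [-43.3  79.2] xmax@0,slope deg 2.1 -0.25 xmin -15.5 0.35
wrist plate 11407 z 89.3 y [-22.9  55.3] xmax@0,slope deg 17.9 0.43 xmin 4.3 0.27
wrist granite z med -0.7 [[-82.0, -89.3, -2.4], [119.6, 127.4, 1.0]]
```

Released and standing (back at 4.3, fence face at about 4.0, yaw within 0.4°). Retreating straight back.

```bash
python3 -m inch '[0,0,-0.04,0,0,0,0.7,0,0,-0.1,0,0,0,0.7,0,0,-0.25,0,0,0,0.7,0,0,-0.45,0,0,0,0.7,0,0,-0.6,0,0,0,0.7]' && python3 -m inch '[0,0,0,0,0,0,0.7,0,0,0,0,0,0,0.7,0,0,0,0,0,0,0.7,0,0,0,0,0,0,0.7]' | grep wrist && python3 - <<'E'
from m import *
W=grab('wrist');run('wrist',(11,90));S=grab('side')
cv2.imwrite('pics/w6.png',np.hstack([cv2.resize(W['color'],(400,300)),cv2.resize(S['color'][230:360,320:493],(400,300))])[...,::-1])
E
```

```text
t: 16.45
position: [547.8, -304.5, 411.4]
ee_rot: [-2.378, -1.784, -0.317]
wrist_force: [0.3, 0.0, 0.3]
grip_width: 59.8
grip_force: 0.0
wrist_force: [-0.5, 0.1, 0.1]
wrist fence 5039 z 44.3 y [-78.8  79.1] xmax@0,slope deg 3.6 0.34 xmin -15.2 0.33
wrist plate 3386 z 89.2 y [-53.6  55.5] xmax@0,slope deg 18.2 0.01 xmin 4.9 0.37
wrist granite z med -0.7 [[-83.3, -126.8, -2.6], [130.3, 126.9, 1.4]]
```

View pics/w6.png

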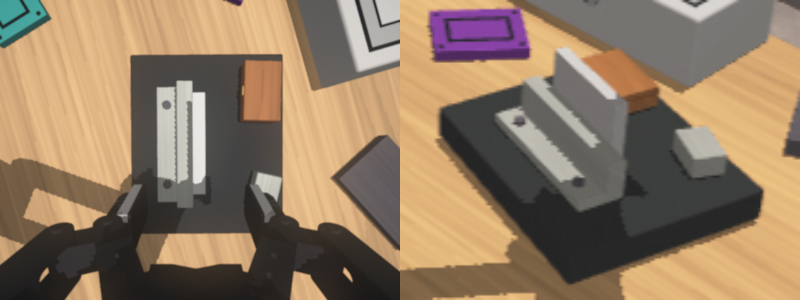

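The plate stands upright, centred and against the fence in both views (wrist crop 198,135; side crop 590,95). The case and block are where they were, and the gripper is clear. Handing in.

```bash
python3 -c "
from station import manip; print(manip.close_job())"
```

```text
the job is handed in; nothing more can be done
None
```

The plate stands upright and released, its back against the fence (within about 1 mm by camera) and centred to about 1 mm, with the gauge block and case undisturbed; the job is handed in, and no verdict was returned.

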